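# Small culture dish onto the inclined reading stand

### The job

Put the small round petri dish on the inclined reading stand: lower it onto the slope without dropping it, and let it go lying flat on the slope, resting against the ledge at the foot of the slope, about midway along that ledge. Leave the large petri dish and the jar lid where they lie.

Things in the scene. Friction and masses are not known exactly. Their poses are not given: they have to be found in the camera images.
- small_dish_centre (a point): Centre of the small closed petri dish (pinkish filling, clear lid that stays on), lying flat on the bench. Fingers close on a rim 56 mm across (60 mm in looks), 12 mm thick; this point is half-way up, 6 mm above its underside. z: the dish's axis, up. 25 to 45 g. The smallest of three round flat things that can change places.
- ledge: Ledge of the reading stand: a straight aluminium lip along the low edge of the slope, 160 mm long, 6 mm thick, standing 10 mm above the slope. Origin: midway along it, on the slope's surface, at the lip's inner face. x runs up the slope, y along the ledge, z square out of the slope. A dish seated right has its centre at x = 28, y = 0, z = 6 mm here.
- stand: Inclined reading stand, fixed to the bench, its place and yaw vary: a matt grey plate 160 mm wide and 120 mm long, sloping up at 20 degrees away from the robot, from 26 to 67 mm above the bench; a dish let go on it stays put and does not slide down by itself, so bring it to the ledge. Origin: on the bench about under the plate's middle. x: level, the way the slope rises; y: along the ledge.
- large_dish: Large closed petri dish with yellowish filling, 86 to 90 mm across and 12 to 15 mm high, lying flat on the bench; a bystander. Origin: centre of its underside.
- jar_lid: Opaque mint-green screw lid of a jar, 69 mm across and 14 mm high, lying on the bench; a bystander. Origin: centre of its underside.
Not all that is in view belongs to the job. What is shaped like the part that bears small_dish_centre but yellow is not meant.

How it is judged:
By the outcome, as a careful person would: the job done as asked, in the order asked, and still so for the second after the job is handed in, with the robot touching nothing.
It also fails if it takes over 35 s, if anything falls off the work surface, if the arm or the gripper's body presses on something with over 40 N, if the wrist force passes 120 N, or if a joint passes its speed limit or range.

### The arm

A 6-joint arm with a two-finger parallel gripper is mounted at the origin on a cart in front of the work surface, level with it; the furniture and walls round the work are solid. World frame = base frame: x ahead of the robot, y to its left, z up, the work surface at z = 0. Lengths are in m, angles in degrees, forces in N, time in s.
With the tool pointing down it reaches from about 0.275 to 0.825 m from the base axis. Payload 4.9 kg.
Tool frame: the origin (TCP) lies midway between the tips of the shut fingers; the grasp point (between the pads) lies 19 mm behind it; z points along the fingers, y is the line along which they close (so a half turn about z gives the same grasp; the last joint's range is limited). The gripper opens to 85 mm and grips with 20 to 120 N. Pads are 22 mm wide; open, the fingers measure 114 mm over their backs; the gripper's body (76 mm by 85 mm) begins 54 mm behind the grasp point. The pads swing forward as they close: fully open they stand 13 mm farther back than shut.
Start: joints at [-77.991, 18.69, -11.035, 60.275, 0, 82.311], TCP at [0.185, -0.518, 0.201] pointing down, gripper open.
Joint ranges: [-152.03, 152.03], [-55.5, 102.48], [-74.3, 77.21], [-110.64, 120.58], [-84.22, 78.4], [-180, 180]. Speed limits (degrees/s): [147.25, 147.25, 180, 180, 180, 180].

### API

Orientations are given as [roll, pitch, yaw] about the fixed x, y, z axes, in that order (R = Rz(yaw) Ry(pitch) Rx(roll)).
In Python, from cell import monitor, cams, bot gives the robot as it stands. The module is installed in compiled form; this text tells all that it offers.
- The arm moves only by the tool apply_moves, never from a script. Its argument "commands" is a list of rows, each a list of 3 entries, a list of its own where there are three numbers: the opening, from -1 (shut) to 1 (fully open), then the shift along the tool's x, y, z in m, then the turn, a rotation vector about the tool's x, y, z in degrees. A call has 1 to 20 rows; each row is the pose to reach, as a shift and turn from the pose commanded when the call began, along the tool's axes at that moment; what a row does not reach only later rows make up. A row lasts 1/10 s, in which the tool goes at most 50 mm and 8.59 degrees, less where a joint would pass 70% of its speed; a pose out of reach is approached as far as the arm can. A call with a gripper value outside its range is refused whole. The fingers move at their own pace and stop on an object; "grip_force" is the grip in N (left out, the last holds). Time passes only in rows, so rows that repeat a pose let the fingers close. It gives the time, the measured TCP pose, the force, the opening and the grip force at its end, in the units of the state.
- monitor.sense(): the state, without advancing time (a new reading comes with each control period).
- cams.capture(name): name is "scene" or "top" or "wrist"; returns a dict with "pixels" (420x560x3 uint8, red, green, blue), "fx", "fy", "cx", "cy" (pixels), "pose" (4x4, takes a point from camera to world coordinates); the wrist camera has in their place "hand_eye" (4x4, takes a point from camera to tool coordinates, whose origin is the TCP and whose axes are the flange's). Camera axes: x right, y down, z forward; pixel columns grow to the right and rows downward; lengths in m; the calibration is good to about 2 mm. A picture is of the moment at which its call begins: read the wrist's pose just before it. There is no depth.
- bot.job_done(): hands the job in; it is judged then, once.
The state is a dict: "time": time; "joint_positions": joint angles; "joint_vel": joint speeds; "effort": joint torques, N m; "tcp_pos": TCP position; "tcp_rot": TCP orientation; "wrist_force": force on the tool from outside, world axes, zero at the start; "torque": the same for the moment, N m; "finger_gap": opening from 0.0 (shut) to 1.0 (fully open); "finger_force": force on a finger pad.
Only numpy, scipy, OpenCV 4.12 (cv2) and the standard library are available. Lean on these libraries where they do the work, as an engineer would, in place of code of your own. Each camera call takes 0.05 s, during which the arm holds its last target. There are 200 camera calls.

## Working session

There is one attempt and no reset: what is moved stays moved. The work goes in short steps, Python scripts to look and compute and a tool call to move; the robot and the scene stay as the last step left them, time stands still between calls to the robot, and variables do not carry over. Pictures are saved under pics/ and viewed, at most 10 in all, crops included, and the job is handed in when it is done.

Besides the shell and the picture viewer there is one more tool, called after ">>>" as name(argument=value, ...), one argument or row to a line, values as JSON. apply_moves: Moves the arm, as the interface text tells. Its arguments: {"type":"object","properties":{"commands":{"type":"array"},"grip_force":{"type":"number"}},"required":["commands"]}

```bash
mkdir -p pics
cat > h.py <<'E'
import numpy as np,cv2
from scipy.spatial.transform import Rotation as R
from cell import monitor,cams,bot
def grab(n):
    s=monitor.sense(); c=cams.capture(n)
    if 'pose' in c: T=np.array(c['pose'])
    else:
        W=np.eye(4);W[:3,:3]=R.from_euler('xyz',s['tcp_rot'],degrees=True).as_matrix();W[:3,3]=s['tcp_pos'];T=W@np.array(c['hand_eye'])
    c['T']=T; c['bgr']=cv2.cvtColor(np.array(c['pixels']),cv2.COLOR_RGB2BGR); return c
def ray(c,u,v):
    d=c['T'][:3,:3]@np.array([(u-c['cx'])/c['fx'],(v-c['cy'])/c['fy'],1]); return c['T'][:3,3],d
def onplane(c,u,v,z=0.,n=(0,0,1),p=None):
    o,d=ray(c,u,v); n=np.array(n,float); p=np.array([0,0,z]) if p is None else p
    return o+d*((p-o)@n)/(d@n)
def proj(c,P):
    q=np.linalg.inv(c['T'])@np.append(P,1); return np.array([c['fx']*q[0]/q[2]+c['cx'],c['fy']*q[1]/q[2]+c['cy']])
E
python3 - <<'E'
from h import *
print(monitor.sense())
a=grab('scene');b=grab('top')
np.set_printoptions(precision=3,suppress=True)
for n,c in(('scene',a),('top',b)):
    cv2.imwrite(f'pics/{n}0.png',c['bgr']);print(n,c['T'],c['fx'],c['cx'],c['cy'])
E
```

```text
{'time': 0.0, 'joint_positions': array([-7.79926378e+01,  1.87315488e+01, -1.10907759e+01,  6.02755511e+01,
        9.64303076e-04,  8.23114159e+01]), 'joint_vel': array([ 0.03544695, -0.03090265, -0.10824972, -0.02161207,  0.06446813,
        0.00135939]), 'effort': array([ 1.28870026e-03, -4.43396759e+01,  2.62445265e+01,  1.55302993e-02,
        8.66171433e-06, -4.55446283e-06]), 'tcp_pos': array([ 0.18525498, -0.51719622,  0.20021602]), 'tcp_rot': array([-1.79903133e+02, -1.40503169e-02,  1.96959336e+01]), 'wrist_force': array([ 0.79500961, -0.65601706,  0.01460428]), 'torque': array([-0.03379326,  0.04187932,  0.05662781]), 'finger_force': 0.0, 'finger_gap': 0.9966907231253191}
scene [[ 0.656 -0.378  0.653 -0.288]
 [-0.754 -0.355  0.552 -0.82 ]
 [ 0.023 -0.855 -0.518  0.647]
 [ 0.     0.     0.     1.   ]] 469.46781934419636 280.73287156543535 207.2888440802734
top [[-0.021 -0.998  0.055  0.41 ]
 [-1.     0.022  0.017 -0.2  ]
 [-0.018 -0.054 -0.998  1.131]
 [ 0.     0.     0.     1.   ]] 503.02718041174643 286.12165283863794 207.75835894040236
```

View pics/scene0.png

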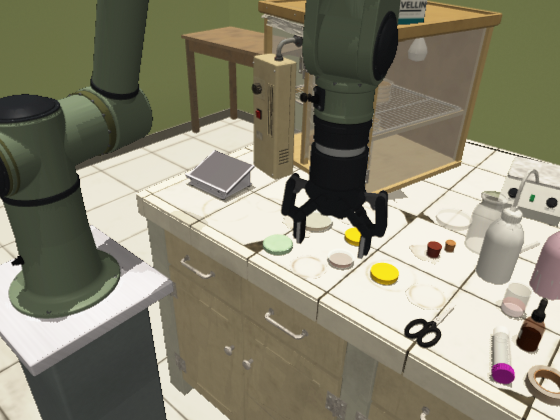

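View pics/top0.png

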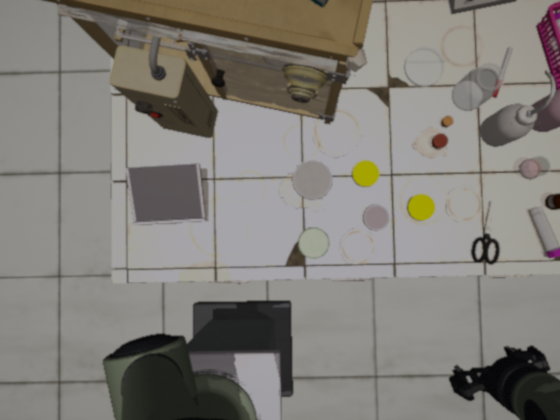

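Scene (scene px / top px):
- Pinkish disc at (341,260) / (376,217).
- Yellow look-alikes at (385,272) / (421,208) and (357,236) / (366,173).
- Large dish at (318,220) / (312,180).
- Mint lid at (278,243) / (314,242).

I choose the pinkish disc at top (376,217). The stand is at top (128–205,162–222). Next I measure both and check them in one crop.

Run:
```python
from h import *
np.set_printoptions(precision=4,suppress=True)
a=grab('scene');b=grab('top')
for c,n,roi in((b,'top',(345,190,408,245)),(a,'scene',(320,245,360,275))):
    x0,y0,x1,y1=roi; im=c['bgr'][y0:y1,x0:x1].astype(int)
    print(n,'px',c['bgr'][(y0+y1)//2,(x0+x1)//2], c['bgr'][y0+4,x0+4])
    hsv=cv2.cvtColor(c['bgr'][y0:y1,x0:x1],cv2.COLOR_BGR2HSV)
    d=im[:,:,2]-im[:,:,1]  # red minus green
    m=((d>8)&(im[:,:,0]-im[:,:,1]>=0)).astype(np.uint8)
    k,l,st,ce=cv2.connectedComponentsWithStats(m); i=1+np.argmax(st[1:,4]); 
    cs,_=cv2.findContours((l==i).astype(np.uint8),0,2); e=cv2.fitEllipse(cv2.convexHull(cs[0])); 
    u,v=e[0][0]+x0,e[0][1]+y0; print(u,v,e,onplane(c,u,v,.006),onplane(c,u,v,.012))
    print('diam', e[1][1]/c['fx']*np.linalg.norm(onplane(c,u,v,.01)-c['T'][:3,3]))
t=cv2.resize(b['bgr'][150:240,110:220],None,fx=4.5,fy=4.5,interpolation=cv2.INTER_CUBIC)
s=cv2.resize(b['bgr'][190:245,345:408],None,fx=4,fy=4,interpolation=cv2.INTER_CUBIC)
o=np.zeros((max(len(t),len(s)),t.shape[1]+s.shape[1],3),np.uint8);o[:len(t),:t.shape[1]]=t;o[:len(s),t.shape[1]:]=s
cv2.imwrite('pics/crop1.png',o)
```

```text
top px [128 126 139] [169 164 165]
375.9388942718506 217.15856742858887 ((30.938894271850586, 27.158567428588867), (22.060623168945312, 22.101726531982422), 132.78384399414062) [ 0.4458 -0.3805  0.006 ] [ 0.4457 -0.3795  0.012 ]
diam 0.04988968217842447
scene px [192 210 222] [233 244 247]Traceback (most recent call last):
  File "<stdin>", line 10, in <module>
    return _wrapfunc(a, 'argmax', axis=axis, out=out, **kwds)
    return bound(*args, **kwds)
ValueError: attempt to get argmax of an empty sequence
```

Run:
```python
from h import *
np.set_printoptions(precision=4,suppress=True)
b=grab('top')
g=b['bgr'][140:245,112:225]; print(g[50,50],g[5+70,10+80],g[80,50])
m=(g.max(2)<125).astype(np.uint8); m=cv2.morphologyEx(m,cv2.MORPH_OPEN,np.ones((7,7)))
k,l,st,ce=cv2.connectedComponentsWithStats(m); i=l[50,55]
cs,_=cv2.findContours((l==i).astype(np.uint8),0,2); print(len(cs),st[i])
q=cv2.approxPolyDP(cv2.convexHull(cs[0]),5,True)[:,0]+[112,140]; print(q)
for p in q: print(p,onplane(b,*p,.026),onplane(b,*p,.035),onplane(b,*p,.067))
t=cv2.resize(b['bgr'][150:240,110:220],None,fx=4.5,fy=4.5,interpolation=cv2.INTER_CUBIC)
s=cv2.resize(b['bgr'][190:245,345:408],None,fx=4,fy=4,interpolation=cv2.INTER_CUBIC)
o=np.zeros((max(len(t),len(s)),t.shape[1]+s.shape[1],3),np.uint8);o[:len(t),:t.shape[1]]=t;o[:len(s),t.shape[1]:]=s
cv2.imwrite('pics/crop1.png',o)
```

```text
[85 84 89] [132 130 136] [107 104 108]
1 [  17   25   73   57 3660]
[[195 165]
 [201 218]
 [136 221]
 [129 168]]
[195 165] [0.5694 0.019  0.026 ] [0.5681 0.0172 0.035 ] [0.5634 0.0109 0.067 ]
[201 218] [0.4515 0.007  0.026 ] [0.4512 0.0053 0.035 ] [ 0.45   -0.0007  0.067 ]
[136 221] [0.448  0.1511 0.026 ] [0.4477 0.1482 0.035 ] [0.4465 0.1381 0.067 ]
[129 168] [0.5661 0.1662 0.026 ] [0.5648 0.1632 0.035 ] [0.5603 0.1526 0.067 ]
```

View pics/crop1.png

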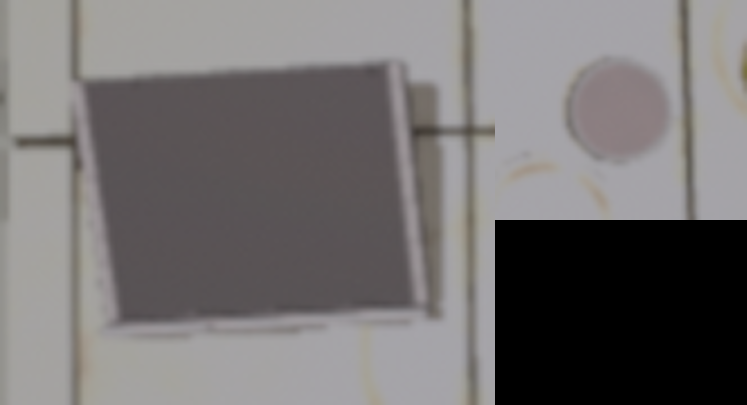

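The crop shows the pinkish dish alone and clear, and the stand with pale side strips and a pale lip along its lower edge. The measured point is (0.446, -0.380), within reach. The stand's ledge midpoint is about (0.450, 0.079), with a yaw of about 1.4°.

```bash
cat >> h.py <<'E'
def plan(p,rpy):
    s=monitor.sense(); A=R.from_euler('xyz',s['tcp_rot'],degrees=True); B=R.from_euler('xyz',rpy,degrees=True)
    d=A.inv().apply(np.array(p)-s['tcp_pos']); r=(A.inv()*B).as_rotvec(degrees=True)
    print('shift',d.round(4),'turn',r.round(2),'t',s['time'],'gap',s['finger_gap'])
E
python3 -c "
from h import *
plan([.446,-.380,.12],[180,0,0])"
```

```text
shift [ 0.2918 -0.0416  0.0807] turn [-0.05  0.   19.7 ] t 0.25 gap 1.0023128445237093
```

>>> apply_moves(
  commands=[
    [0.7,[0.292,-0.042,0.081],[-0.1,0,19.7]],
    [0.7,[0.292,-0.042,0.081],[-0.1,0,19.7]],
    [0.7,[0.292,-0.042,0.081],[-0.1,0,19.7]],
    [0.7,[0.292,-0.042,0.081],[-0.1,0,19.7]],
    [0.7,[0.292,-0.042,0.081],[-0.1,0,19.7]],
    [0.7,[0.292,-0.042,0.081],[-0.1,0,19.7]],
    [0.7,[0.292,-0.042,0.081],[-0.1,0,19.7]],
    [0.7,[0.292,-0.042,0.081],[-0.1,0,19.7]],
    [0.7,[0.292,-0.042,0.081],[-0.1,0,19.7]],
    [0.7,[0.292,-0.042,0.081],[-0.1,0,19.7]],
    [0.7,[0.292,-0.042,0.081],[-0.1,0,19.7]],
    [0.7,[0.292,-0.042,0.081],[-0.1,0,19.7]],
  ],
  grip_force=30,
)

```text
time: 1.45
tcp_pos: [0.4453, -0.3809, 0.1205]
tcp_rot: [179.9, -0.0, -0.1]
wrist_force: [0.2, 0.5, -0.8]
finger_gap: 0.85
finger_force: 0.0
```

Run:
```python
from h import *
np.set_printoptions(precision=4,suppress=True)
plan([.446,-.380,-.002],[180,0,0])
s=monitor.sense();print(s['tcp_pos'],s['tcp_rot'])
c=grab('wrist');cv2.imwrite('pics/w1.png',c['bgr']);print(c['T'],c['fx'],proj(c,[.446,-.38,.006]))
```

```text
shift [ 0.0006 -0.0012  0.1225] turn [ 0.13 -0.04 -0.12] t 1.45 gap 0.8500043833259737
[ 0.4453 -0.3809  0.1205] [179.8674  -0.0415  -0.1177]
[[-0.0026 -0.953  -0.303   0.5219]
 [-1.      0.0033 -0.0019 -0.3801]
 [ 0.0029  0.3029 -0.953   0.2949]
 [ 0.      0.      0.      1.    ]] 332.4855593088438 [279.4708 192.5219]
```

View pics/w1.png

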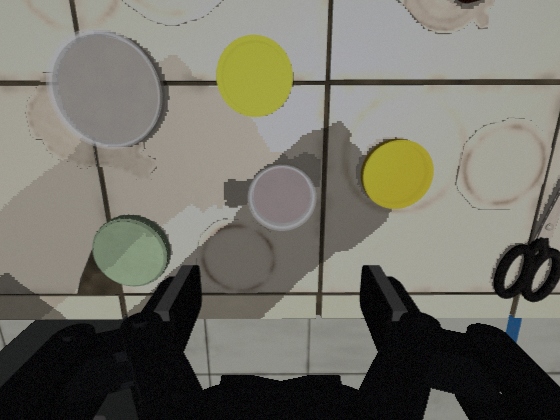

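The wrist view shows the pink dish with its clear rim, centred about (282,198), 67 px across. The yellow discs at (255,76) and (398,174) are clear of the fingers.

Run:
```python
from h import *
np.set_printoptions(precision=4,suppress=True)
c=grab('wrist')
for z in(.006,.012): print(onplane(c,282,198,z))
print('width',onplane(c,249,198,.01)-onplane(c,316,198,.01))
```

```text
[ 0.441  -0.3821  0.006 ]
[ 0.4427 -0.382   0.012 ]
width [0.0002 0.0596 0.    ]
```

>>> apply_moves(
  commands=[
    [0.7,[-0.002,0,0.05],[0.1,0,0]],
    [0.7,[-0.002,0,0.09],[0.1,0,0]],
    [0.7,[-0.002,0,0.11],[0.1,0,0]],
    [0.7,[-0.002,0,0.122],[0.1,0,0]],
    [0.7,[-0.002,0,0.122],[0.1,0,0]],
    [0.7,[-0.002,0,0.122],[0.1,0,0]],
  ],
)

```text
time: 2.15
tcp_pos: [0.4447, -0.3808, -0.0011]
tcp_rot: [179.9, -0.1, -0.0]
wrist_force: [-0.2, -0.6, 0.2]
finger_gap: 0.847
finger_force: 0.0
```

>>> apply_moves(
  commands=[
    [0,[0,0,0],[0,0,0]],
    [-0.5,[0,0,0],[0,0,0]],
    [-0.5,[0,0,0],[0,0,0]],
    [-0.5,[0,0,0],[0,0,0]],
    [-0.5,[0,0,0],[0,0,0]],
    [-0.5,[0,0,0],[0,0,0]],
    [-0.5,[0,0,0],[0,0,0]],
    [-0.5,[0,0,0],[0,0,0]],
    [-0.5,[0,0,0],[0,0,0]],
  ],
  grip_force=30,
)

```text
time: 3.05
tcp_pos: [0.4442, -0.3801, -0.0021]
tcp_rot: [-180.0, -0.0, -0.0]
wrist_force: [0.2, 0.3, 0.3]
finger_gap: 0.251
finger_force: 0.0
```

The fingers closed to a gap of 0.25 without any force, so the grasp missed. I lift slightly before looking.

Run:
```python
from h import *
a=grab('scene');w=grab('wrist')
s=cv2.resize(a['bgr'][190:310,240:440],(560,336),interpolation=cv2.INTER_CUBIC)
cv2.imwrite('pics/g1.png',np.vstack([s,w['bgr'][150:400]]))
```

```text
(no output)
```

View pics/g1.png

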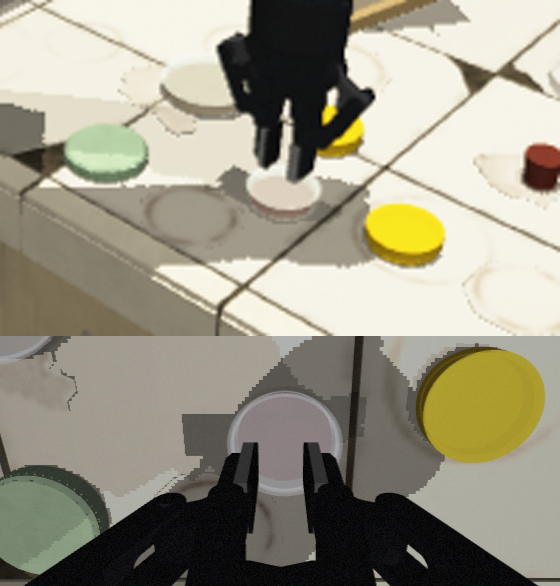

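The dish has not moved. The fingertips hover over its centre, at crop px (268,172) and (298,180). I work out their actual height from those pixels.

Run:
```python
from h import *
np.set_printoptions(precision=4,suppress=True)
a=grab('scene')
s=monitor.sense();print(s['tcp_pos'],s['wrist_force'],s['finger_gap'])
for z in(0,.01,.02,.03): print(z,proj(a,[.444,-.37,z]),proj(a,[.444,-.39,z]),proj(a,[.444,-.381,z]))
```

```text
[ 0.4442 -0.38   -0.0021] [-0.832  0.145  0.205] 0.2495636090362738
0 [336.2894 259.2048] [343.611  262.9206] [340.2973 261.2388]
0.01 [336.6649 255.6601] [344.0267 259.3568] [340.6947 257.6836]
0.02 [337.0441 252.0804] [344.4465 255.7576] [341.0961 254.0932]
0.03 [337.427  248.4654] [344.8706 252.1223] [341.5014 250.4671]
```

The tips sit about 18 mm higher than assumed. I reopen and descend gently, watching the force.

>>> apply_moves(
  commands=[
    [0.7,[0,0,0],[0,0,0]],
    [0.7,[0,0,0],[0,0,0]],
    [0.7,[0,0,0],[0,0,0]],
    [0.7,[0,0,0],[0,0,0]],
    [0.7,[0,0,0],[0,0,0]],
    [0.7,[0,0,0.002],[0,0,0]],
    [0.7,[0,0,0.004],[0,0,0]],
    [0.7,[0,0,0.006],[0,0,0]],
    [0.7,[0,0,0.006],[0,0,0]],
  ],
)

```text
time: 4.1
tcp_pos: [0.4439, -0.3798, -0.0085]
tcp_rot: [-180.0, 0.0, -0.0]
wrist_force: [-0.3, 0.3, -0.4]
finger_gap: 0.85
finger_force: 0.0
```

Run:
```python
from h import *
np.set_printoptions(precision=4,suppress=True)
a=grab('scene');s=monitor.sense();print(s['tcp_pos'],s['wrist_force'],s['finger_gap'])
for z in(0,.01,.02): print(z,*[((proj(a,[.444,y,z])-[290,210])*5.6).round() for y in(-.38+.036,-.38-.036)])
cv2.imwrite('pics/g2.png',cv2.resize(a['bgr'][210:290,290:400],None,fx=5.6,fy=5.6,interpolation=cv2.INTER_CUBIC))
```

```text
[ 0.444  -0.3799 -0.0083] [-0.1537 -0.0397 -0.0231] 0.8489220046387386
0 [207. 249.] [355. 324.]
0.01 [209. 229.] [357. 304.]
0.02 [211. 210.] [360. 284.]
```

View pics/g2.png

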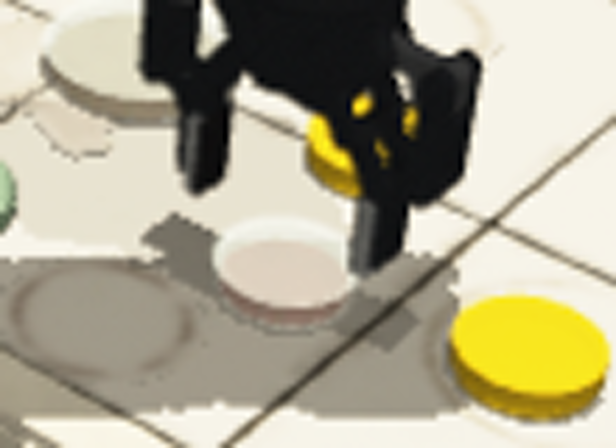

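Tips are at (200,192) and (365,270), so z is about 0.027 while the TCP reads -0.008. The real tips sit well behind the reported TCP. I go down another 15 mm in small steps and look again.

>>> apply_moves(
  commands=[
    [0.7,[0,0,0.005],[0,0,0]],
    [0.7,[0,0,0.009],[0,0,0]],
    [0.7,[0,0,0.012],[0,0,0]],
    [0.7,[0,0,0.015],[0,0,0]],
    [0.7,[0,0,0.015],[0,0,0]],
  ],
)

```text
time: 4.65
tcp_pos: [0.4439, -0.3797, -0.0236]
tcp_rot: [-180.0, 0.0, -0.0]
wrist_force: [-0.7, -0.3, 0.0]
finger_gap: 0.851
finger_force: 0.0
```

Run:
```python
from h import *
np.set_printoptions(precision=4,suppress=True)
a=grab('scene');s=monitor.sense();print(s['tcp_pos'],s['wrist_force'],s['finger_gap'])
w=grab('wrist')
cv2.imwrite('pics/g3.png',np.hstack([cv2.resize(a['bgr'][210:290,290:400],(400,291),interpolation=cv2.INTER_CUBIC),cv2.resize(w['bgr'],(388,291))]))
```

```text
[ 0.444  -0.3799 -0.0233] [-0.1776  0.2706  0.1044] 0.8501764882565145
```

View pics/g3.png

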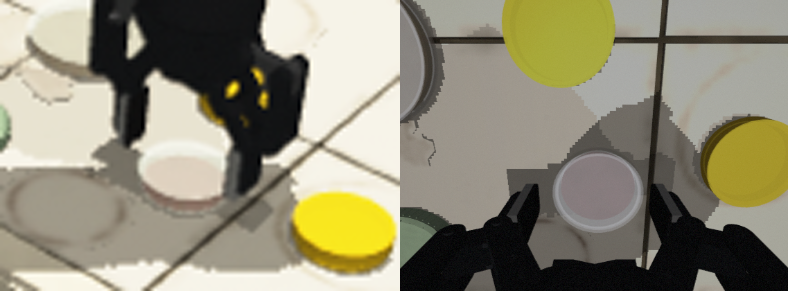

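Tips are now about 12 mm above the bench on either side of the dish, level with its centre, with no contact. I go 4 mm lower and close.

>>> apply_moves(
  commands=[
    [0.7,[0,0,0.002],[0,0,0]],
    [0.7,[0,0,0.004],[0,0,0]],
    [0.7,[0,0,0.004],[0,0,0]],
    [0.5,[0,0,0.004],[0,0,0]],
    [0.3,[0,0,0.004],[0,0,0]],
    [0.1,[0,0,0.004],[0,0,0]],
    [0,[0,0,0.004],[0,0,0]],
    [0,[0,0,0.004],[0,0,0]],
    [0,[0,0,0.004],[0,0,0]],
  ],
  grip_force=30,
)

```text
time: 5.65
tcp_pos: [0.4443, -0.3802, -0.0265]
tcp_rot: [180.0, -0.0, -0.0]
wrist_force: [-2.1, 0.7, 5.4]
finger_gap: 0.632
finger_force: 31.0
```

>>> apply_moves(
  commands=[
    [0,[0,0,-0.01],[0,0,0]],
    [0,[0,0,-0.03],[0,0,0]],
    [0,[0,0,-0.07],[0,0,0]],
    [0,[0,0,-0.11],[0,0,0]],
    [0,[0,0,-0.14],[0,0,0]],
    [0,[0,0,-0.14],[0,0,0]],
  ],
)

```text
time: 6.25
tcp_pos: [0.4467, -0.3827, 0.1184]
tcp_rot: [179.6, -0.4, 0.0]
wrist_force: [1.1, 0.3, 0.0]
finger_gap: 0.63
finger_force: 31.8
```

Run:
```python
from h import *
s=monitor.sense();print(s['finger_gap'],s['finger_force'],s['tcp_pos'])
plan([.467,.079,.080],[180,-20,1.4])
```

```text
0.6300040685355778 31.77432417869568 [ 0.44671882 -0.38274472  0.11839105]
shift [ 0.0201 -0.462   0.0355] turn [ 0.62 19.63 -1.31] t 6.25 gap 0.6300040685355778
```

>>> apply_moves(
  commands=[
    [0,[0,-0.03,0],[0,2,0]],
    [0,[0.002,-0.075,0],[0,5,0]],
    [0,[0.005,-0.12,0],[0,8,-0.5]],
    [0,[0.008,-0.165,0],[0,11,-0.8]],
    [0,[0.01,-0.21,0],[0,14,-1]],
    [0,[0.012,-0.255,0],[0,17,-1.3]],
    [0,[0.015,-0.3,0],[0,19.6,-1.3]],
    [0,[0.02,-0.345,0.01],[0,19.6,-1.3]],
    [0,[0.02,-0.39,0.02],[0,19.6,-1.3]],
    [0,[0.02,-0.425,0.03],[0,19.6,-1.3]],
    [0,[0.02,-0.45,0.035],[0,19.6,-1.3]],
    [0,[0.02,-0.462,0.035],[0,19.6,-1.3]],
    [0,[0.02,-0.462,0.035],[0,19.6,-1.3]],
    [0,[0.02,-0.462,0.035],[0,19.6,-1.3]],
  ],
)

```text
time: 7.65
tcp_pos: [0.4639, 0.0819, 0.0778]
tcp_rot: [179.8, -19.6, 1.4]
wrist_force: [0.2, -0.2, 0.0]
finger_gap: 0.627
finger_force: 31.9
```

Run:
```python
from h import *
np.set_printoptions(precision=4,suppress=True)
s=monitor.sense();print(s['time'],s['tcp_pos'],s['tcp_rot'],s['finger_gap'],s['finger_force'])
w=grab('wrist');np.savez('w.npz',T=w['T'],im=w['bgr'],k=[w['fx'],w['fy'],w['cx'],w['cy']]);cv2.imwrite('pics/w2.png',w['bgr'])
```

```text
7.65 [0.4639 0.0819 0.0778] [179.7518 -19.5859   1.3803] 0.6270071778997247 31.86314105987549
```

View pics/w2.png

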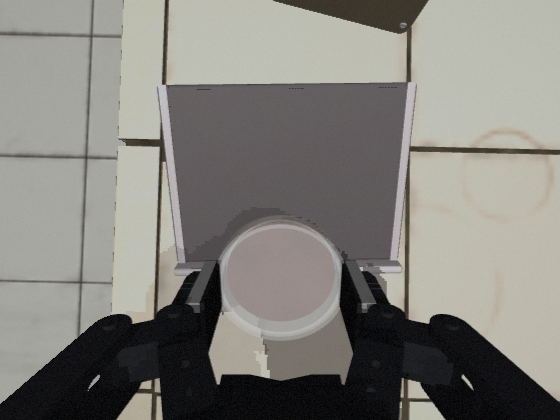

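The wrist view shows the dish held level with the slope and centred at (280,280). The plate's top corners are at (158,86) and (415,84). The ledge bar ends at (175,263–275) and (401,262–272). I read the ledge's edge rows from intensity profiles.

Run:
```python
from h import *
np.set_printoptions(precision=4,suppress=True)
z=np.load('w.npz');g=cv2.cvtColor(z['im'],cv2.COLOR_BGR2GRAY);k=z['k'];c=dict(T=z['T'],fx=k[0],fy=k[1],cx=k[2],cy=k[3])
for u in(190,198,206,360,372,384): print(u,g[252:284,u])
for r in(263,267): print(r,g[r,165:195],g[r,382:412])
psi=np.deg2rad(1.4);t=np.deg2rad(20);ex=np.array([np.cos(t)*np.cos(psi),np.cos(t)*np.sin(psi),np.sin(t)]);ey=np.array([-np.sin(psi),np.cos(psi),0]);ez=np.cross(ex,ey)
# plate plane: any point of low edge at z=.026, x~.448
L0=np.array([.449,.079,.026])
for n,p in dict(tl=(158,86),tr=(415,84),bl=(176,262),br=(401,261)).items():
    q=onplane(c,*p,n=ez,p=L0);print(n,q,[(q-L0)@e for e in(ex,ey)])
print('cam',c['T'][:3,3])
```

```text
190 [ 92  87  78  77  79  75  77  78  74  78  94  98  97  98  99 102 109 146
 156 167 163  78  19  18  21  19  24  22  19  16  21  42]
198 [ 77  77  78  76  78  78  79  75  69  75  97  99  97  98 102  98  82 145
 154  52  19  26  39  48  67  80  80  76  79  79  77  78]
206 [78 79 79 80 76 79 78 76 60 77 79 82 76 79 77 78 79 77 77 76 75 77 78 77
 80 78 77 76 81 77 80 76]
360 [ 90  90  90  91  89  89  79  80  97 101 104 105 104 103  96 182 186 147
 111  81  78  78  79  78  77  77  76  79  77  76  77  78]
372 [ 89  87  90  89  90  88  78  88  99 103 101  83  83  81  96 116 115 120
 115 113 105  99  79  26  18  17  19  13  25  14  17  38]
384 [ 89  89  91  89  87  92  74  85  99 104 103 101 106 111 154 189 187 191
 185 177 115 145 188 188 189 190 187 137 139 118 119 120]
263 [159 160 161 163 165 167 165 168 169 170 169 164 138 100 112 112 112 112
 111 111 107  98  95  97  97  98  95  95  99  99] [101 100 101 103 104 101 103 104 104 101 103 104 104 103 106 103 102 117
 184 186 186 185 169  66  67  69  97 163 186 186]
267 [154 154 155 156 160 164 165 168 168 157 106  98 103 102 100 100 102 100
 103 101 101 100 101 100 104 102  98  98 100  99] [189 186 189 189 188 186 189 188 188 191 189 188 188 186 188 188 188 190
 184 166 151 180 163  71  69  68  93 163 187 185]
tl [0.5588 0.1593 0.0667] [np.float64(0.11892572322453285), np.float64(0.0776187490894285)]
tr [0.5637 0.0018 0.067 ] [np.float64(0.12001293630039103), np.float64(-0.08002598078990013)]
bl [0.4464 0.1573 0.0258] [np.float64(-0.0007044045995766773), np.float64(0.0783147966779767)]
br [ 0.4507 -0.0059  0.0259] [np.float64(-0.00042813406679860434), np.float64(-0.0849429386200005)]
cam [0.4781 0.0835 0.2681]
```

Ledge base O is about (0.449, 0.0775, 0.026), with a yaw of 1.5°. The plate length measures 119–120 mm as specified, so the geometry agrees. I go to 4 mm above the slope, with about 8 mm left to the ledge.

```bash
cat >> h.py <<'E'
O=np.array([.449,.0775,.026]);RL=R.from_euler('xyz',[0,-20,1.5],degrees=True)  # ledge frame
def led():
    s=monitor.sense();A=R.from_euler('xyz',s['tcp_rot'],degrees=True)
    d=np.array(s['tcp_pos'])-A.apply([0,0,.0325]); print('dish in ledge mm',(RL.inv().apply(d-O)*1e3).round(1),'F',RL.inv().apply(s['wrist_force']).round(2),'rot',np.round(s['tcp_rot'],2),'gap',round(s['finger_gap'],3),s['finger_force'],'t',s['time'])
def to(x,y,z): plan(O+RL.apply([x,y,z])-RL.apply([0,0,.0325]),[180,-20,1.5])
E
python3 -c "
from h import *
led();to(.036,0,.010)"
```

```text
dish in ledge mm [32.2  3.7 76.1] F [ 0.76 -0.96 -0.76] rot [179.75 -19.6    1.32] gap 0.634 31.862942576408386 t 7.7
shift [0.0045 0.0031 0.0661] turn [ 0.31  0.4  -0.17] t 7.7 gap 0.6344577794514558
```

>>> apply_moves(
  commands=[
    [0,[0.004,0.003,0.02],[0.3,0.4,-0.2]],
    [0,[0.004,0.003,0.04],[0.3,0.4,-0.2]],
    [0,[0.004,0.003,0.055],[0.3,0.4,-0.2]],
    [0,[0.004,0.003,0.063],[0.3,0.4,-0.2]],
    [0,[0.004,0.003,0.066],[0.3,0.4,-0.2]],
    [0,[0.004,0.003,0.066],[0.3,0.4,-0.2]],
    [0,[0.004,0.003,0.066],[0.3,0.4,-0.2]],
  ],
)

```text
time: 8.4
tcp_pos: [0.4904, 0.0791, 0.0177]
tcp_rot: [180.0, -20.0, 1.5]
wrist_force: [-0.5, 0.2, -0.1]
finger_gap: 0.632
finger_force: 31.9
```

```bash
python3 -c "
from h import *
led();to(.036,0,.006)"
```

```text
dish in ledge mm [36.1  0.5 10.5] F [-0.48  0.16  0.08] rot [179.99 -20.05   1.54] gap 0.632 31.860448122024536 t 8.4
shift [-0.0001  0.0005  0.0045] turn [-0.01 -0.05  0.04] t 8.4 gap 0.6324324100913433
```

>>> apply_moves(
  commands=[
    [0,[0,0,0.001],[0,0,0]],
    [0,[0,0,0.002],[0,0,0]],
    [0,[0,0,0.003],[0,0,0]],
    [0,[0,0,0.003],[0,0,0]],
  ],
)

```text
time: 8.8
tcp_pos: [0.4912, 0.0794, 0.0144]
tcp_rot: [180.0, -20.0, 1.6]
wrist_force: [0.3, -0.7, -0.5]
finger_gap: 0.633
finger_force: 31.9
```

>>> apply_moves(
  commands=[
    [0,[0,0,0.0005],[0,0,0]],
    [0,[0,0,0.001],[0,0,0]],
    [0,[0,0,0.001],[0,0,0]],
  ],
)

```text
time: 9.1
tcp_pos: [0.4915, 0.0793, 0.0134]
tcp_rot: [180.0, -20.0, 1.6]
wrist_force: [-0.4, 0.5, 0.3]
finger_gap: 0.635
finger_force: 31.9
```

>>> apply_moves(
  commands=[
    [0,[0,0,0.0005],[0,0,0]],
    [0,[0,0,0.001],[0,0,0]],
    [0,[0,0,0.001],[0,0,0]],
  ],
)

```text
time: 9.4
tcp_pos: [0.4917, 0.0793, 0.0129]
tcp_rot: [180.0, -20.0, 1.6]
wrist_force: [-4.2, -0.4, 9.2]
finger_gap: 0.634
finger_force: 32.9
```

Contact with the slope (about 10 N along its normal). I ease off 0.5 mm and slide down toward the ledge.

>>> apply_moves(
  commands=[
    [0,[0,0,-0.0005],[0,0,0]],
    [0,[-0.002,0,-0.0005],[0,0,0]],
    [0,[-0.004,0,-0.0005],[0,0,0]],
    [0,[-0.005,0,-0.0005],[0,0,0]],
    [0,[-0.005,0,-0.0005],[0,0,0]],
  ],
)

```text
time: 9.9
tcp_pos: [0.4872, 0.0792, 0.0114]
tcp_rot: [180.0, -20.0, 1.6]
wrist_force: [0.3, 0.3, 2.7]
finger_gap: 0.63
finger_force: 32.1
```

```bash
python3 -c "
from h import *
led()"
```

```text
dish in ledge mm [30.9  0.7  5.7] F [1.22 0.31 2.43] rot [179.99 -20.04   1.56] gap 0.63 32.086928486824036 t 9.9
```

>>> apply_moves(
  commands=[
    [0,[-0.001,0,0],[0,0,0]],
    [0,[-0.002,0,0],[0,0,0]],
    [0,[-0.002,0,0],[0,0,0]],
  ],
)

```text
time: 10.2
tcp_pos: [0.4852, 0.0791, 0.0106]
tcp_rot: [180.0, -20.0, 1.6]
wrist_force: [-0.8, -0.0, 2.8]
finger_gap: 0.633
finger_force: 32.1
```

```bash
python3 -c "
from h import *
led()"
```

```text
dish in ledge mm [28.7  0.6  5.6] F [ 0.17 -0.01  2.91] rot [179.99 -20.03   1.56] gap 0.633 32.11807072162628 t 10.2
```

>>> apply_moves(
  commands=[
    [0,[-0.001,0,0],[0,0,0]],
    [0,[-0.0015,0,0],[0,0,0]],
    [0,[-0.0015,0,0],[0,0,0]],
  ],
)

```text
time: 10.5
tcp_pos: [0.4851, 0.0791, 0.0106]
tcp_rot: [180.0, -20.1, 1.6]
wrist_force: [3.3, 0.2, 0.6]
finger_gap: 0.634
finger_force: 31.9
```

```bash
python3 -c "
from h import *
led()"
```

```text
dish in ledge mm [28.6  0.7  5.7] F [ 3.3   0.14 -0.59] rot [180.   -20.14   1.57] gap 0.634 31.91312313079834 t 10.5
```

>>> apply_moves(
  commands=[
    [0,[-0.0005,0,0],[0,0,0]],
    [0,[-0.001,0,0],[0,0,0]],
    [0,[-0.001,0,0],[0,0,0]],
  ],
)

```text
time: 10.8
tcp_pos: [0.485, 0.0791, 0.0107]
tcp_rot: [-180.0, -20.2, 1.6]
wrist_force: [5.2, 1.0, 2.9]
finger_gap: 0.632
finger_force: 31.9
```

```bash
python3 -c "
from h import *
led()"
```

```text
dish in ledge mm [28.5  0.7  5.8] F [5.88 0.9  0.91] rot [-180.    -20.23    1.57] gap 0.632 31.91747009754181 t 10.8
```

Force along the slope rises with no motion, so the dish is against the ledge. I relax the push, open gently, then retreat along the normal.

>>> apply_moves(
  commands=[
    [0,[0.001,0,0],[0,0,0]],
    [0,[0.0015,0,0],[0,0,0]],
    [0.2,[0.0015,0,0],[0,0,0]],
    [0.3,[0.0015,0,0],[0,0,0]],
    [0.4,[0.0015,0,0],[0,0,0]],
    [0.5,[0.0015,0,0],[0,0,0]],
    [0.7,[0.0015,0,0],[0,0,0]],
    [0.7,[0.0015,0,0],[0,0,0]],
    [0.7,[0.0015,0,-0.01],[0,0,0]],
    [0.7,[0.0015,0,-0.03],[0,0,0]],
    [0.7,[0.0015,0,-0.06],[0,0,0]],
    [0.7,[0.0015,0,-0.1],[0,0,0]],
    [0.7,[0.0015,0,-0.1],[0,0,0]],
    [0.7,[0.0015,0,-0.1],[0,0,0]],
  ],
)

```text
time: 12.2
tcp_pos: [0.4507, 0.0782, 0.1057]
tcp_rot: [180.0, -20.2, 1.6]
wrist_force: [-0.1, 0.4, 0.0]
finger_gap: 0.851
finger_force: 0.0
```

Run:
```python
from h import *
np.set_printoptions(precision=4,suppress=True)
led();w=grab('wrist');a=grab('scene')
print(proj(w,O+RL.apply([.028,0,.006])))
np.savez('w3.npz',T=w['T'],im=w['bgr'],k=[w['fx'],w['fy'],w['cx'],w['cy']])
cv2.imwrite('pics/f.png',np.hstack([w['bgr'][:,130:430],cv2.resize(a['bgr'][130:215,170:270],(494,420),interpolation=cv2.INTER_CUBIC)]))
```

```text
dish in ledge mm [ 28.8   0.7 106.8] F [-0.08  0.42  0.07] rot [179.99 -20.21   1.57] gap 0.851 0.0 t 12.2
[281.7753 210.687 ]
```

View pics/f.png

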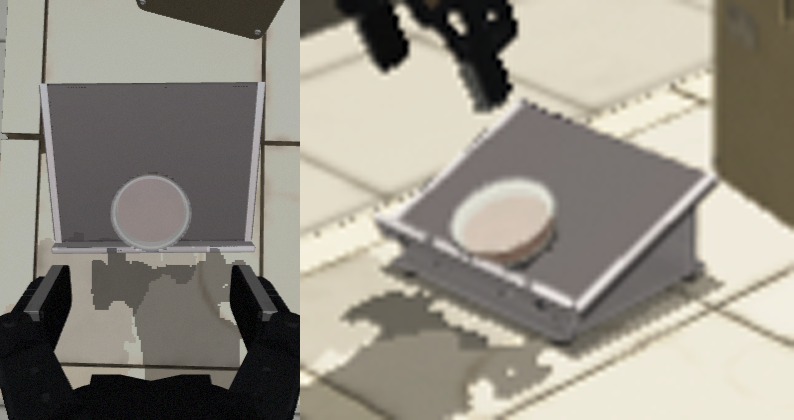

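The dish at (150,212) lies flat against the ledge. The ledge spans columns 51–254 (middle 152), so the dish is about 2 mm from midway and the gripper is clear.

```bash
python3 -c "
from cell import bot
print(bot.job_done())"
```

```text
the job is handed in; nothing more can be done
None
```

The small petri dish lies flat on the slope, resting against the ledge about 2 mm from its middle; the large dish and jar lid were never touched, and the job is handed in at about 12 s.

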